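# Release the ratchet screw press

## Robot

A 7-joint arm with a two-finger parallel gripper is mounted at the origin on a cart in front of the work surface, level with it; the furniture and walls round the work are solid. World frame = base frame: x ahead of the robot, y to its left, z up, the work surface at z = 0. Lengths are in m, angles in rad, forces in N, time in s.
With the tool pointing down it reaches from about 0.35 to 0.9 m from the base axis. Payload 8.1 kg.
Tool frame: the origin (TCP) lies on the centre line of the jaws, within the pads' length; the fingertips stand 8 mm ahead of it and the grasp point (between the pads) lies 11 mm behind it; z points along the fingers, y is the direction in which the jaws open and shut (so a half turn about z gives the same grasp; the last joint's range is limited). The gripper opens to 85 mm and grips with 20 to 120 N. Pads are 22 mm wide; open, the fingers measure 114 mm over their backs; the gripper's body (76 mm by 85 mm) begins 54 mm behind the grasp point. The pads swing forward as they close: fully open they stand 13 mm farther back than shut.
Start: joints at [-1.421, 0.434, 0.025, 1.573, -0.012, 1.134, -0.075], TCP at [0.156, 0.605, 0.239] pointing down, gripper open.
Joint ranges: [-2.62, 2.62], [-0.44, 2.09], [-1.27, 1.32], [0.08, 2.57], [-1.32, 4.46], [0.12, 2], [-2.74, 2.74]. Speed limits (rad/s): [2.22, 2.22, 3.01, 3.01, 3.14, 3.14, 3.14].

## Interface

Orientations are given as a 3x3 rotation matrix whose columns are the frame's x, y, z axes.
In Python, from station import bot, cams, order gives the robot as it stands. Calls block until the motion is done:
- bot.move_pose(position, orientation): joint-space move of the TCP to a pose.
- bot.move_straight(position, rotation=None, max_speed=0.15): straight line of the TCP; rotation=None keeps the orientation; max_speed is the mean speed in m/s.
- bot.movej(angles): joint-space move.
- bot.command_gripper(opening, grip_force=None): finger opening in m; grip_force is the grip in N (None keeps the last); returns when the fingers have stopped.
- bot.hold(seconds).
- bot.inverse_kinematics(position, orientation): joint angles nearest the present ones, or None.
- bot.observe(): the state.
- cams.capture(name): name is "scene" or "top" or "wrist"; returns a dict with "pixels" (480x640x3 uint8, red, green, blue), "camera_matrix" (3x3 intrinsics, pixels), "D" ([k1, k2, p1, p2, k3] as OpenCV has them; the pictures are not rectified), "origin" and "orientation" of the camera in the world; the wrist camera has in their place "tool_from_camera" (4x4, takes a point from camera to tool coordinates, whose origin is the TCP and whose axes are the flange's). Camera axes: x right, y up, looking along -z (the intrinsics and any distortion apply to the point x, -y, -z); pixel columns grow to the right and rows downward; lengths in m; the calibration is good to about 2 mm. A picture is of the moment at which its call begins: read the wrist's pose just before it. There is no depth.
A pose or a line that the arm cannot do raises bot.Unreachable and nothing moves.
- order.finish_job(): hands the job in, once; it reports no verdict.
Trained networks look in the newest picture that a camera, given by its name, has taken for a name from the list of things; names that differ only in an ending like _2 or _b are one class to them, and where a whole thing is asked for, a point or a joint stands for the part that bears it (a point fixed in the world has none). Each returns a list of dicts, best first, with "score" (0 to 1); they miss things now and then, are a little off and sometimes report something else, mostly with a low value. They report only what shows in the picture. A call takes as long as a camera call.
- cams.boxes_of(camera, query): "bbox" ([left, top, right, bottom] in pixels, round what is visible of it).
The state is a dict: "time": time; "qpos": joint angles; "joint_velocities": joint speeds; "joint_efforts": joint torques, N m; "ee_pos": TCP position; "tool_rot": TCP orientation; "force": force on the tool from outside, world axes, zero at the start; "ft_torque": the same for the moment, N m; "width": finger opening in m.
Only numpy, scipy, OpenCV 4.12 (cv2) and the standard library are available. Lean on these libraries where they do the work, as an engineer would, in place of code of your own. Each camera call takes 0.05 s, during which the arm holds its last target.

## Task

The three cork coasters have been pressed flat: release the screw press. Push the small direction lever on the ratchet right over to the loosening side, then swing the ratchet handle to and fro between its two stop pins until the pressing plate hangs at least 8 mm clear of the coasters. Feel for the pins and never force the handle against them, do not disturb the things standing around, and let go at the end with the lever still on the loosening side.

Things in the scene. Friction and masses are not known exactly. Their poses are not given: they have to be found in the camera images.
- press: screw press fixed on the worktop: wooden base 170x190 mm, two steel posts 78 mm to either side (its y), bridge top 114 mm up. Origin: centre of the base's underside, on the upright screw axis; x points away from the robot's side, z up. Three cork coasters (96 mm round, stack top 40 mm up) lie under the pressing plate. The 16 mm screw stands out of the ratchet head and ends at most 178 mm up.
- plate_underside (a point): centre of the underside of the round wooden pressing plate (104 mm); 40 mm above the press's origin at the start (tight), rising straight up 9 mm per radian that the nut turns loose (counterclockwise from above), 17 mm at most. It stays where it is left.
- ratchet_handle: steel ratchet head (70 mm round, 20 mm high) with handle: bar 14 mm wide, top at z = 14 mm (neck 25 to 65 mm out: 16 mm wide, top 16 mm), running 155 mm along its own -x to the knob. Origin on the screw axis under the head, 132 mm above the worktop; it turns about z (up). Lever on loosening: a counterclockwise swing (knob to its -y) turns the nut loose, the clockwise return only clicks.
- ratchet_axis (a point): point on the screw axis at the top of the ratchet head, 152 mm above the worktop. The ratchet has 14 teeth (0.45 rad each): a return swing shorter than a tooth catches nothing. The pins allow about 0.8 rad of swing, at least one tooth each time. Swinging takes about 2 N at the knob, about 7 N while turning the nut.
- stop_plate: steel plate under the ratchet head, fixed to the press, origin on the screw axis 114 mm up. It carries a ring with two upright sprung 8 mm pins, 56 mm from the axis, that stop the bar (about 2 N/mm at the knob). How the ring is turned is not measured: mid-swing lies anywhere within 0.22 rad of the handle in line with the press's x axis. Feel for the pins: a push of 24 N or more at the knob against one is too much.
- knob_centre (a point): centre of the upright wooden knob at the handle's end, 155 mm from the screw axis; 24 mm thick (22 mm at the waist), 45 mm high (half above, half below this point), spins freely about its own upright axis.
- lever_tip (a point): middle of the upright dark pin (8.4 mm thick, 22 mm high, 7 mm of it above this point) at the direction lever's tip. The lever pivots on the handle 48 mm from the screw axis and points to the handle's -x; pivot to tip 36 mm, 0.5 rad to either side up to a stop. Tip on the handle's +y side: tightening (start); on its -y side: loosening. Takes about 1 N; at its stop, about 4 N turns the handle.
- salt_shaker: glass and metal salt shaker, 44 mm round, 90 mm tall, bystander; origin under its middle
- teaspoon: steel teaspoon 132x26x9 mm lying flat, bystander; origin under its middle

How it is judged:
On the way, in this order (a step that is already met when the one before it is completed fails the run):
1. the direction lever has been pushed over to the loosening side (y of lever_tip in the frame of ratchet_handle below -0.012 m), for 0.2 s.
2. the plate has begun to lift (z of plate_underside in the frame of press above 0.0435 m), for 0.1 s.
At the end, for the whole second after the job is handed in: the pressing plate's underside is at least 8 mm (0.2 mm allowed for) above the coasters, the lever's tip lies at least 10 mm to the loosening side of the bar's midline, and the handle is at rest (z of plate_underside in the frame of press above 0.0478 m and y of lever_tip in the frame of ratchet_handle below -0.01 m and angular speed of ratchet_handle below 0.05 rad/s); the robot touches nothing.
It fails at once if the handle is forced against a stop pin (over 60 N at the pin, which is a push of about 24 N at the knob) (contact force between ratchet_handle and stop_plate above 60 N).
It fails at once if a thing standing around (salt shaker, teaspoon) is moved over 30 mm (distance of any of salt_shaker, teaspoon from where it was at the start of the episode above 0.03 m).
It also fails if it takes over 72 s, if anything falls off the work surface, if the arm or the gripper's body presses on something with over 40 N, if the wrist force passes 120 N, or if a joint passes its speed limit or range.

## Working session

There is one attempt and no reset: what is moved stays moved. The work goes in short steps, each a Python script; the robot and the scene stay as the last script left them, time stands still between calls to the robot, and variables do not carry over. Pictures are saved under pics/ and viewed, and the job is handed in when it is done.

```bash
ls; mkdir -p pics; python3 - <<'E'
from station import bot,cams,order
import cv2
s=bot.observe(); print(s)
for n in ["scene","top","wrist"]:
    c=cams.capture(n); cv2.imwrite(f"pics/{n}0.png",c["pixels"][:,:,::-1])
    print(n,{k:v for k,v in c.items() if k!="pixels"})
    for q in ["press","ratchet_handle","knob_centre","lever_tip","ratchet_axis","stop_plate","salt_shaker","teaspoon"]:
        try: print(q,[(b["bbox"],round(b["score"],2)) for b in cams.boxes_of(n,q)][:2])
        except Exception as e: print(q,e)
E
```

```text
pics
{'time': 0.0, 'qpos': array([-1.4205828 ,  0.43519746,  0.02498831,  1.57412886, -0.01160062,
        1.13401314, -0.07507387]), 'joint_velocities': array([-0.00179117, -0.00032426,  0.00035183, -0.00014294,  0.00120057,
        0.00070738,  0.00024137]), 'joint_efforts': array([-5.25757005e-04, -6.70466352e+01,  1.02484725e+00, -3.16205549e+01,
        1.55306031e-02,  1.25615898e-02,  4.73395872e-06]), 'ee_pos': array([0.15626612, 0.60461845, 0.23852972]), 'tool_rot': array([[-9.68197971e-01,  2.50185181e-01, -2.53410462e-04],
       [ 2.50185264e-01,  9.68196691e-01, -1.58155194e-03],
       [-1.50329687e-04, -1.59465494e-03, -9.99998717e-01]]), 'force': array([-0.34041772, -0.00150973, -0.34027844]), 'ft_torque': array([-0.01476536, -0.0110066 ,  0.00835402]), 'width': 0.08577523519229617}
scene {'camera_matrix': array([[475.7683802 ,   0.        , 326.07770256],
       [  0.        , 475.7683802 , 242.86051776],
       [  0.        ,   0.        ,   1.        ]]), 'D': array([-0.12865832,  0.        ,  0.        ,  0.        ,  0.        ]), 'origin': array([ 0.25531861, -0
[... 1561 characters left out ...]
[387.17780882,   0.        , 320.87378683],
       [  0.        , 387.17780882, 235.74318925],
       [  0.        ,   0.        ,   1.        ]]), 'D': array([-0.07168096,  0.        ,  0.        ,  0.        ,  0.        ]), 'tool_from_camera': array([[ 3.93491074e-04,  9.46980914e-01,  3.21289578e-01,
         8.38250130e-02],
       [ 9.99999638e-01, -1.30265661e-04, -8.40773729e-04,
         9.57733704e-05],
       [-7.54343675e-04,  3.21289793e-01, -9.46980623e-01,
        -1.35005944e-01],
       [ 0.00000000e+00,  0.00000000e+00,  0.00000000e+00,
         1.00000000e+00]])}
press []
ratchet_handle []
knob_centre []
lever_tip []
ratchet_axis []
stop_plate []
salt_shaker []
teaspoon []
```

```bash
python3 - <<'E'
import cv2
a=cv2.imread("pics/top0.png")[140:345,230:430]; cv2.imwrite("pics/top0c.png",cv2.resize(a,None,fx=2.9,fy=2.9,interpolation=cv2.INTER_CUBIC))
a=cv2.imread("pics/scene0.png")[180:390,220:460]; cv2.imwrite("pics/scene0c.png",cv2.resize(a,None,fx=2.8,fy=2.8,interpolation=cv2.INTER_CUBIC))
E
```

```text
(no output)
```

View pics/top0c.png

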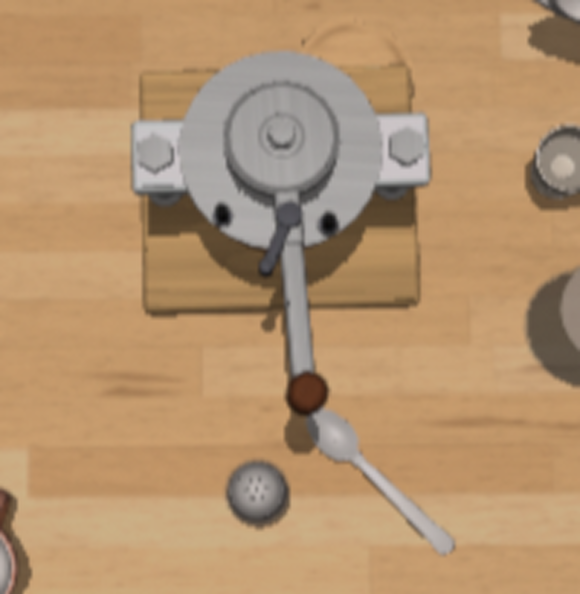

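View pics/scene0c.png

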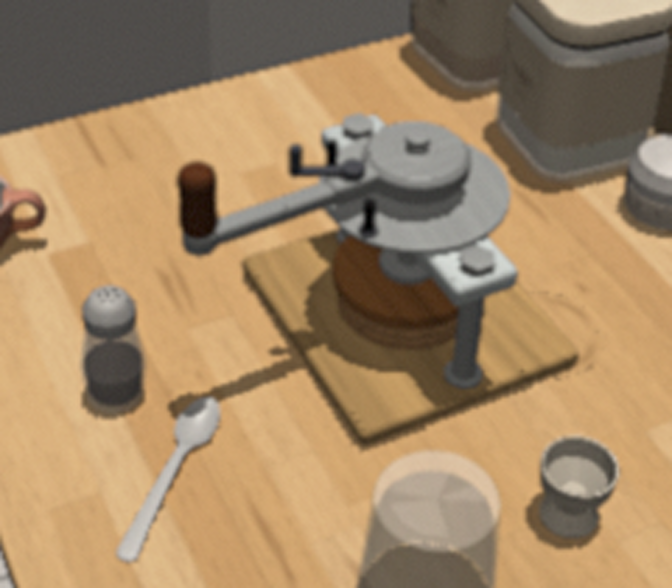

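```bash
cat > h.py <<'E'
import numpy as np, cv2
from station import bot,cams,order
def ray(c,px):
    u=cv2.undistortPoints(np.array([[px]],float),c["camera_matrix"],c["D"])[0,0]
    d=c["orientation"]@np.array([u[0],-u[1],-1.]); return c["origin"],d
def onz(c,px,z):
    o,d=ray(c,px); return o+d*(z-o[2])/d[2]
def tri(c1,p1,c2,p2):
    o1,d1=ray(c1,p1);o2,d2=ray(c2,p2)
    t=np.linalg.lstsq(np.c_[d1,-d2],o2-o1,rcond=None)[0]
    a,b=o1+t[0]*d1,o2+t[1]*d2; return (a+b)/2,np.linalg.norm(a-b)
def proj(c,P):
    P=np.atleast_2d(P); q=(P-c["origin"])@c["orientation"]; q=q*[1,-1,-1]
    return cv2.projectPoints(q,np.zeros(3),np.zeros(3),c["camera_matrix"],c["D"])[0][:,0]
E
python3 - <<'E'
from h import *
t=cams.capture("top"); s=cams.capture("scene")
np.save("t.npy",{k:v for k,v in t.items() if k!="pixels"},allow_pickle=True);np.save("s.npy",{k:v for k,v in s.items() if k!="pixels"},allow_pickle=True)
T=lambda x,y:(230+x/2.9,140+y/2.9); S=lambda x,y:(220+x/2.8,180+y/2.8)
print("screwtop",tri(t,T(281,131),s,S(418,140)))
print("headtop",tri(t,T(281,138),s,S(418,155)), onz(t,T(281,138),.152),onz(s,S(418,155),.152))
print("knobtop",tri(t,T(307,388),s,S(197,172)))
print("levertop",tri(t,T(265,269),s,S(295,150)))
print("pivot",tri(t,T(289,213),s,S(352,165)))
print("pinL",tri(t,T(223,214),s,S(332,147)))
print("pinR",tri(t,T(329,222),s,S(369,207)))
print("boltL",tri(t,T(155,152),s,S(357,126)))
print("boltR",tri(t,T(407,145),s,S(479,260)))
print("salt",onz(t,T(258,490),.09),"spoon",onz(t,T(332,437),.005),onz(t,T(445,547),.005))
for a in [(140,305),(418,300)]: print(onz(t,T(*a),.02))
E
```

```text
screwtop (array([ 6.14089801e-01, -6.06200930e-04,  1.57283708e-01]), np.float64(0.0006245784978465608))
headtop (array([ 0.61370366, -0.00108332,  0.14547847]), np.float64(0.002317643363641647)) [ 6.10903337e-01 -5.52982590e-04  1.52000000e-01] [ 0.61041199 -0.00856373  0.152     ]
knobtop (array([ 0.4598395 , -0.01262668,  0.18953991]), np.float64(8.231398221435307e-05))
levertop (array([0.53102776, 0.0093345 , 0.16801574]), np.float64(0.002700010427263716))
pivot (array([ 0.56500052, -0.00475206,  0.15566999]), np.float64(0.0004287078703357329))
pinL (array([0.56875505, 0.0337934 , 0.14194192]), np.float64(0.0031152577852010485))
pinR (array([ 0.56360837, -0.02934243,  0.14028815]), np.float64(0.0028712232148571837))
boltL (array([0.61125467, 0.07658775, 0.11832022]), np.float64(9.122326204013557e-06))
boltR (array([ 0.61558172, -0.07945509,  0.11792165]), np.float64(0.001929997429596861))
salt [0.4047099  0.01478675 0.09      ] spoon [ 0.43987999 -0.03575317  0.005     ] [ 0.36578218 -0.11043422  0.005     ]
[0.52936287 0.09363995 0.02      ]
[ 0.53119381 -0.0948651   0.02      ]
```

```bash
cat >> h.py <<'E'
R0=np.array([[-1.,0,0],[0,1,0],[0,0,-1]])
A=np.array([.6135,-.0012])
def st():
    s=bot.observe(); return s["time"],s["ee_pos"],s["force"],s["width"]
def pr(tag=""):
    t,p,f,w=st(); print(tag,round(t,2),p.round(4),f.round(2),round(w,4))
E
python3 - <<'E'
from h import *
bot.command_gripper(0.0,20)
pr()
bot.move_pose([.5255,.045,.25],R0); pr()
bot.move_straight([.5255,.045,.161],max_speed=.15); pr()
c=cams.capture("wrist"); cv2.imwrite("pics/w1.png",c["pixels"][:,:,::-1])
c=cams.capture("scene"); cv2.imwrite("pics/s1.png",cv2.resize(c["pixels"][150:360,240:480,::-1],None,fx=2.8,fy=2.8,interpolation=cv2.INTER_CUBIC))
E
```

```text
2.22 [0.1563 0.6051 0.2393] [ 0.31 -0.04  0.53] 0.0003
 4.6 [0.5255 0.046  0.2499] [-0.16 -1.71  0.09] 0.0001
 5.34 [0.526  0.0451 0.1616] [ 0.99 -0.3   0.72] 0.0001
```

View pics/w1.png

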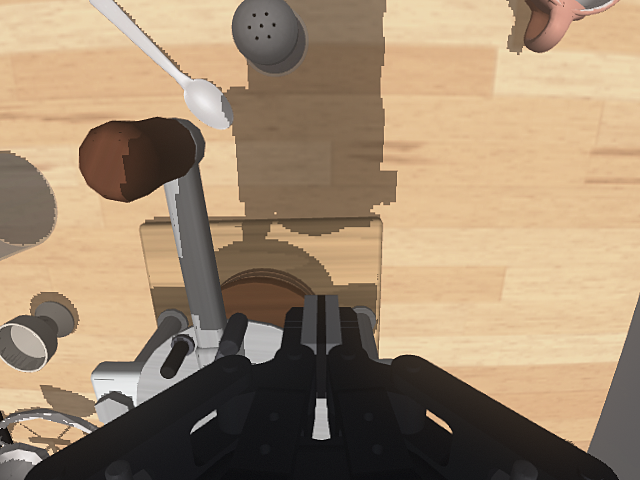

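View pics/s1.png

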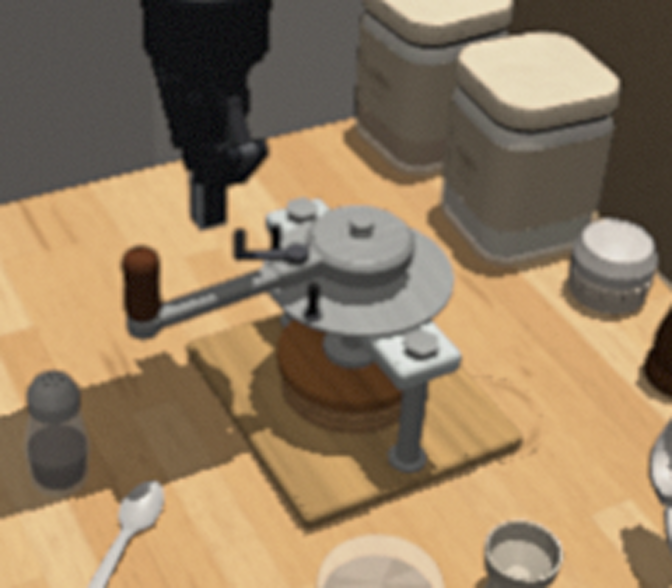

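```bash
python3 - <<'E'
from h import *
y=.045;ys=[]
while y>-.020:
    y-=.003; bot.move_straight([.5255,y,.161],max_speed=.05)
    t,p,f,w=st(); print(round(t,2),round(p[1],4),f.round(2))
    if f[1]>3.0 and y<0.015: break
for n in ["wrist","top","scene"]:
    c=cams.capture(n); cv2.imwrite(f"pics/{n}2.png",c["pixels"][:,:,::-1])
E
```

```text
5.69 0.0417 [ 0.46 -0.04 -0.9 ]
5.94 0.0387 [ 0.36 -0.26  0.32]
6.19 0.0357 [-0.35  0.29  0.58]
6.44 0.0327 [ 0.21 -0.29 -0.5 ]
6.69 0.0297 [-0.53 -0.85  0.67]
6.94 0.0268 [0.28 0.27 0.05]
7.19 0.0238 [-0.17  0.92  0.43]
7.44 0.0207 [-0.9   0.33  0.4 ]
7.69 0.0176 [-0.74  0.33  0.14]
7.94 0.0146 [-0.53  0.13 -0.1 ]
8.19 0.0117 [0.24 0.21 0.01]
8.44 0.0087 [-0.62  0.51  0.26]
8.69 0.0057 [ 0.15 -0.24 -0.17]
8.94 0.0027 [ 0.7  -0.14  0.58]
9.19 -0.0003 [0.19 0.42 0.  ]
9.44 -0.0033 [-0.45  0.05  0.57]
9.69 -0.0063 [-0.36 -0.15  1.07]
9.94 -0.009 [-1.16  2.14  0.12]
10.19 -0.0122 [-1.32  2.12 -0.68]
10.44 -0.0155 [-3.32  0.44 -0.12]
10.69 -0.0184 [-3.06  1.41 -1.92]
10.94 -0.0209 [ 0.03  2.28 -2.34]
```

View pics/wrist2.png

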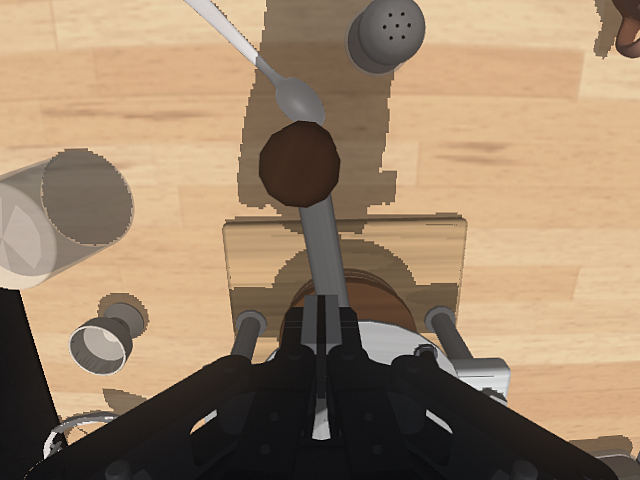

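```bash
python3 - <<'E'
import cv2
a=cv2.imread("pics/scene2.png")[190:300,260:420]; a=cv2.resize(a,None,fx=4.8,fy=4.8,interpolation=cv2.INTER_CUBIC); cv2.imwrite("pics/scene2c.png",a)
E
```

```text
(no output)
```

View pics/scene2c.png

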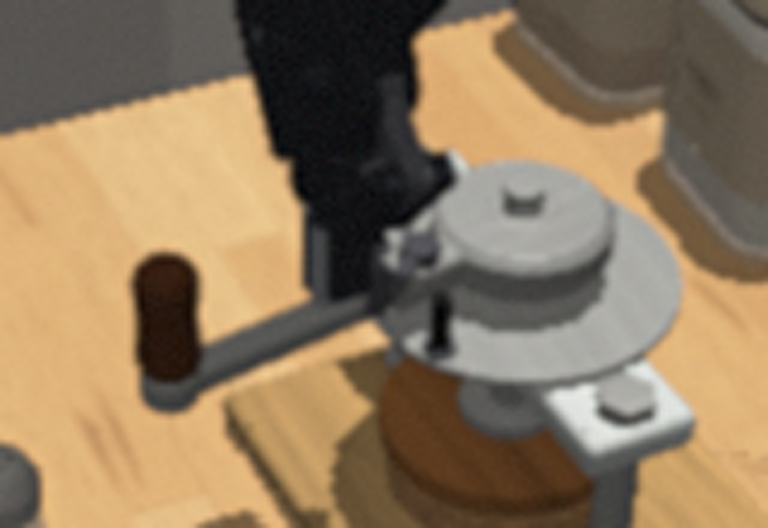

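```bash
python3 - <<'E'
from h import *
bot.move_straight([.5255,-.010,.161],max_speed=.1)
bot.move_straight([.5255,-.010,.20],max_speed=.2)
bot.move_straight([.42,-.010,.20],max_speed=.25);pr()
for n in ["top","scene"]:
    c=cams.capture(n); 
    r=(slice(150,300),slice(260,420)) 
    cv2.imwrite(f"pics/{n}3.png",cv2.resize(c["pixels"][r][:,:,::-1],None,fx=4,fy=4,interpolation=cv2.INTER_CUBIC))
    print([(b["bbox"],round(b["score"],2)) for b in cams.boxes_of(n,"lever_tip")])
E
```

```text
12.27 [ 0.4196 -0.01    0.1998] [ 1.86  0.79 -0.17] -0.0001
[([329.6, 211.8, 346.6, 234.0], 0.54)]
[([338.0, 238.9, 355.5, 256.5], 0.61)]
```

View pics/scene3.png

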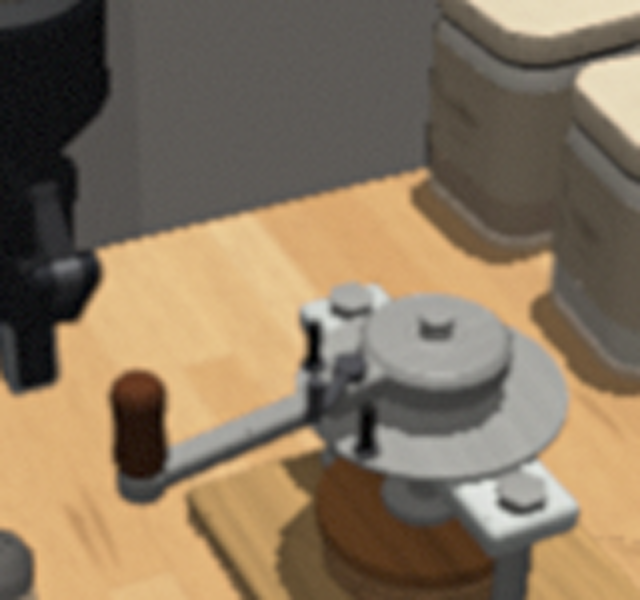

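View pics/top3.png

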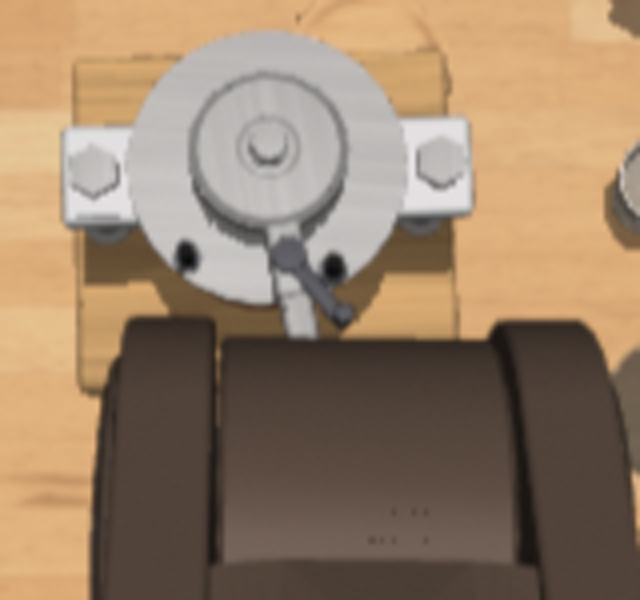

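```bash
python3 - <<'E'
from h import *
t=np.load("t.npy",allow_pickle=True).item();s=np.load("s.npy",allow_pickle=True).item()
T=lambda x,y:(260+x/4,150+y/4)
tip=tri(t,T(344,310),s,T(318,375));piv=tri(t,T(289,253),s,T(350,363));k=onz(s,T(139,380),.190);kb=onz(s,T(140,490),.137)
print(tip,piv,k,kb)
tt=onz(t,T(344,310),.168)[:2]
for kk in (k[:2],kb[:2]):
    d=kk-A; yaw=np.arctan2(-d[1],-d[0]); r=tt-A
    print(np.linalg.norm(d),yaw, -np.sin(yaw)*r[0]+np.cos(yaw)*r[1])
E
```

```text
(array([ 0.53852522, -0.03141488,  0.17241491]), np.float64(0.0021135020278952913)) (array([ 0.56586857, -0.00931114,  0.15449611]), np.float64(0.0010989021975960924)) [ 0.46268996 -0.02479035  0.19      ] [ 0.45889804 -0.03029594  0.137     ]
0.15264394204182882 0.15516682839590626 -0.01813505496685451
0.15731604520940756 0.18602314738263545 -0.01568947841128341
```

```bash
cat >> h.py <<'E'
def kp(yaw,z=.165,r=.155): return np.array([A[0]-r*np.cos(yaw),A[1]-r*np.sin(yaw),z])
def Rz(a): return np.array([[np.cos(a),-np.sin(a),0],[np.sin(a),np.cos(a),0],[0,0,1]])
def swing(y0,y1,step,thr,speed=.06,verbose=True):
    sg=np.sign(y1-y0); y=y0; log=[]
    while sg*(y1-y)>1e-6:
        y=y+sg*min(step,abs(y1-y))
        bot.move_straight(kp(y),Rz(y)@R0,max_speed=speed)
        t,p,f,w=st(); tau=np.array([np.sin(y),-np.cos(y),0]); rs=-sg*(f@tau)
        d=p[:2]-A
        log.append((round(t,2),round(y,3),round(float(rs),1)))
        if rs>thr: break
    if verbose: print(log)
    return y,rs
E
python3 - <<'E'
from h import *
y=.17
bot.command_gripper(.031,20)
p=kp(y); 
bot.move_straight([p[0]-.0,p[1],.235],Rz(y)@R0,max_speed=.2); pr()
bot.move_straight([p[0],p[1],.165],max_speed=.12); pr()
c=cams.capture("wrist"); cv2.imwrite("pics/w4.png",c["pixels"][:,:,::-1])
c=cams.capture("scene"); cv2.imwrite("pics/s4.png",cv2.resize(c["pixels"][150:300,260:420,::-1],None,fx=4,fy=4,interpolation=cv2.INTER_CUBIC))
E
```

```text
13.3 [ 0.4608 -0.0276  0.2349] [-1.17  0.79 -1.15] 0.0309
 14.03 [ 0.4607 -0.0274  0.1653] [-0.02  0.88  0.17] 0.0308
```

View pics/w4.png

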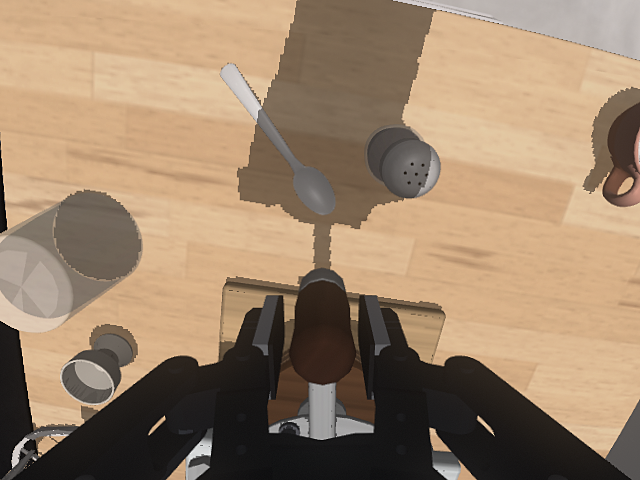

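View pics/s4.png

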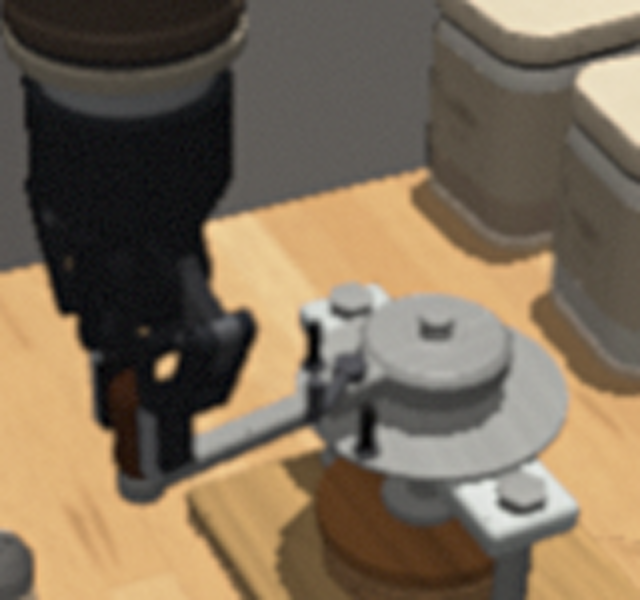

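```bash
python3 - <<'E'
from h import *
y,r=swing(.17,.55,.03,10.5,speed=.06)
y2=y-.04
bot.move_straight(kp(y2),Rz(y2)@R0,max_speed=.06); pr(y2)
E
```

```text
[(14.38, np.float64(0.2), 0.1), (14.63, np.float64(0.23), 1.7), (14.88, np.float64(0.26), 3.5), (15.13, np.float64(0.29), 4.4), (15.38, np.float64(0.32), 4.4), (15.63, np.float64(0.35), 5.1), (15.88, np.float64(0.38), 9.3), (16.13, np.float64(0.41), 13.7)]
0.37000000000000016 16.38 [ 0.4681 -0.0557  0.1648] [-2.29  8.68  4.42] 0.0314
```

```bash
python3 - <<'E'
from h import *
y,r=swing(.37,-.25,.10,7,speed=.12)
y,r=swing(y,-.65,.03,6.5,speed=.07)
print(y)
E
```

```text
[(16.66, np.float64(0.27), 0.0), (16.93, np.float64(0.17), 0.7), (17.21, np.float64(0.07), 0.8), (17.48, np.float64(-0.03), 0.7), (17.76, np.float64(-0.13), 0.6), (18.03, np.float64(-0.23), 0.6), (18.28, np.float64(-0.25), 0.8)]
[(18.53, np.float64(-0.28), 1.3), (18.78, np.float64(-0.31), 0.3), (19.03, np.float64(-0.34), -0.0), (19.28, np.float64(-0.37), 0.4), (19.53, np.float64(-0.4), 0.3), (19.78, np.float64(-0.43), 0.6), (20.03, np.float64(-0.46), -0.8), (20.28, np.float64(-0.49), 0.9), (20.53, np.float64(-0.52), -0.1), (20.78, np.float64(-0.55), 4.1), (21.03, np.float64(-0.58), 8.3)]
-0.5800000000000003
```

```bash
python3 - <<'E'
from h import *
y,r=swing(-.58,.27,.08,11,speed=.09)
if r<11: y,r=swing(y,.46,.025,10.5,speed=.05)
y2=y-.06
bot.move_straight(kp(y2),Rz(y2)@R0,max_speed=.06); pr(y2)
c=cams.capture("scene"); cv2.imwrite("pics/s5.png",cv2.resize(c["pixels"][190:340,280:440,::-1],None,fx=4,fy=4,interpolation=cv2.INTER_CUBIC))
E
```

```text
[(21.32, np.float64(-0.5), 0.7), (21.62, np.float64(-0.42), 0.5), (21.91, np.float64(-0.34), 0.1), (22.2, np.float64(-0.26), 0.8), (22.49, np.float64(-0.18), 0.4), (22.78, np.float64(-0.1), 0.3), (23.07, np.float64(-0.02), 2.7), (23.37, np.float64(0.06), 1.8), (23.66, np.float64(0.14), 3.2), (23.95, np.float64(0.22), 2.6), (24.2, np.float64(0.27), 2.5)]
[(24.45, np.float64(0.295), 3.1), (24.7, np.float64(0.32), 4.9), (24.95, np.float64(0.345), 5.2), (25.2, np.float64(0.37), 7.6), (25.45, np.float64(0.395), 11.5)]
0.33500000000000013 25.76 [ 0.4667 -0.0518  0.1648] [-2.45  3.38 -0.52] 0.0312
```

View pics/s5.png

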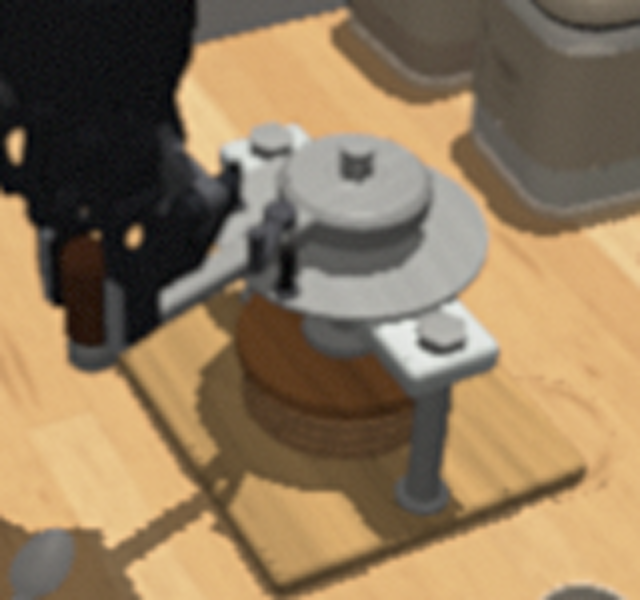

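```bash
python3 - <<'E'
from h import *
def cyc(y):
    y,r=swing(y,-.46,.10,7,speed=.12,verbose=False)
    if r<7: y,r=swing(y,-.62,.03,6.5,speed=.06)
    if y>-.5: print("odd",y,r); return y
    y,r=swing(y,.27,.08,11,speed=.09)
    if r<11: y,r=swing(y,.46,.025,10.5,speed=.05)
    return y
y=cyc(.335)
y2=y-.06
bot.move_straight(kp(y2),Rz(y2)@R0,max_speed=.06); pr(y2)
c=cams.capture("scene"); cv2.imwrite("pics/s6.png",cv2.resize(c["pixels"][190:340,280:440,::-1],None,fx=4,fy=4,interpolation=cv2.INTER_CUBIC))
E
```

```text
[(28.26, np.float64(-0.49), 0.7), (28.51, np.float64(-0.52), 0.7), (28.76, np.float64(-0.55), 4.1), (29.01, np.float64(-0.58), 9.6)]
[(29.3, np.float64(-0.5), 0.4), (29.59, np.float64(-0.42), -0.1), (29.88, np.float64(-0.34), 0.9), (30.18, np.float64(-0.26), 0.7), (30.47, np.float64(-0.18), -0.3), (30.76, np.float64(-0.1), 1.4), (31.05, np.float64(-0.02), 2.8), (31.34, np.float64(0.06), 2.8), (31.63, np.float64(0.14), 3.1), (31.93, np.float64(0.22), 2.8), (32.17, np.float64(0.27), 2.7)]
[(32.42, np.float64(0.295), 4.2), (32.67, np.float64(0.32), 5.7), (32.92, np.float64(0.345), 5.4), (33.17, np.float64(0.37), 8.5), (33.42, np.float64(0.395), 11.3)]
0.33500000000000013 33.73 [ 0.4667 -0.0518  0.1648] [-1.22  3.54  0.17] 0.031
```

View pics/s6.png

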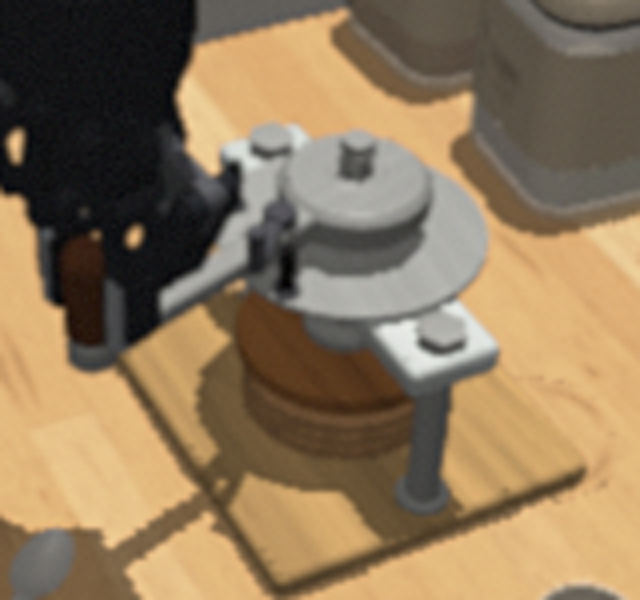

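```bash
python3 - <<'E'
from h import *
def cyc(y):
    y,r=swing(y,-.46,.10,7,speed=.12,verbose=False)
    if r<7: y,r=swing(y,-.62,.03,6.5,speed=.06)
    if y>-.5: print("odd",y,r); return y
    y,r=swing(y,.27,.08,11,speed=.09)
    if r<11: y,r=swing(y,.38,.025,10.5,speed=.05)
    return y
y=cyc(.335)
# back off: centre jaws on the knob, off the pin
y,r=swing(y,.22,.06,8,speed=.1)
y,r=swing(y,.25,.03,8,speed=.1)
bot.command_gripper(.045); pr()
p=kp(y)
bot.move_straight([p[0],p[1],.24],max_speed=.12)
bot.move_straight([.40,p[1]-.0,.28],max_speed=.2)
bot.move_pose([.36,.30,.30],R0); pr()
for n,r in (("scene",(slice(190,340),slice(270,430))),("top",(slice(150,300),slice(260,420)))):
    c=cams.capture(n); cv2.imwrite(f"pics/{n}7.png",cv2.resize(c["pixels"][r][:,:,::-1],None,fx=4,fy=4,interpolation=cv2.INTER_CUBIC))
E
```

```text
[(36.23, np.float64(-0.49), 0.1), (36.48, np.float64(-0.52), 0.7), (36.73, np.float64(-0.55), 3.8), (36.98, np.float64(-0.58), 8.6)]
[(37.27, np.float64(-0.5), 0.9), (37.57, np.float64(-0.42), -0.2), (37.86, np.float64(-0.34), 0.7), (38.15, np.float64(-0.26), 0.1), (38.44, np.float64(-0.18), 0.4), (38.73, np.float64(-0.1), 1.7), (39.02, np.float64(-0.02), 2.7), (39.32, np.float64(0.06), 2.5), (39.61, np.float64(0.14), 1.9), (39.9, np.float64(0.22), 1.9), (40.15, np.float64(0.27), 3.0)]
[(40.4, np.float64(0.295), 4.4), (40.65, np.float64(0.32), 4.9), (40.9, np.float64(0.345), 6.4), (41.15, np.float64(0.37), 6.7), (41.4, np.float64(0.38), 10.8)]
[(41.65, np.float64(0.32), -4.3), (41.9, np.float64(0.26), 0.4), (42.15, np.float64(0.22), -0.1)]
[(42.4, np.float64(0.25), 1.2)]
 42.69 [ 0.4633 -0.0395  0.165 ] [-0.35 -0.18 -0.38] 0.0451
 45.28 [0.3608 0.2989 0.2995] [0.76 0.17 0.07] 0.0451
```

View pics/scene7.png

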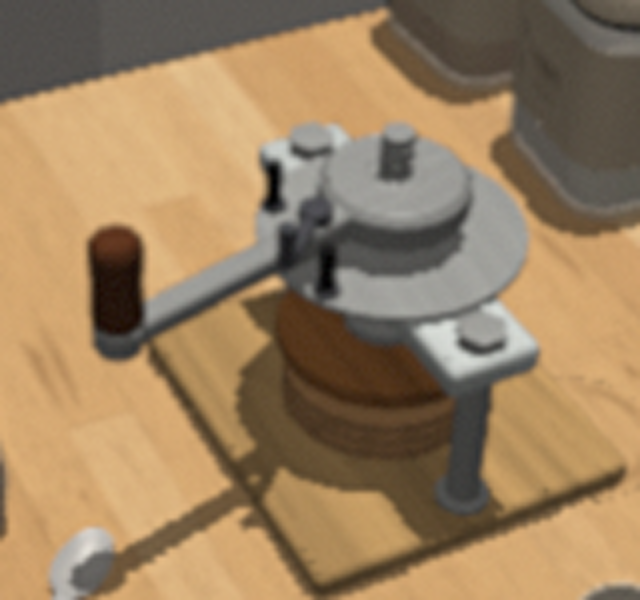

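View pics/top7.png

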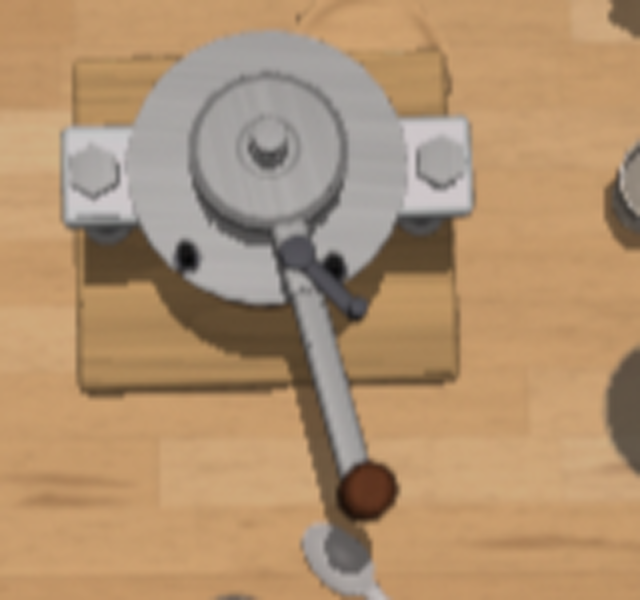

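```bash
python3 - <<'E'
from h import *
s=np.load("s.npy",allow_pickle=True).item();t=np.load("t.npy",allow_pickle=True).item()
for z in (.155,.160,.165,.170,.175): print(z,proj(s,[*A,z]).round(1))
T=lambda x,y:(260+x/4,150+y/4)
k=onz(t,T(367,490),.19)[:2]-A; yaw=np.arctan2(-k[1],-k[0]); r=onz(t,T(357,308),.168)[:2]-A
print(yaw,np.linalg.norm(k),-np.sin(yaw)*r[0]+np.cos(yaw)*r[1])
c=cams.capture("scene");cv2.imwrite("pics/s8.png",np.hstack([cv2.resize(x,None,fx=4.4,fy=4.4,interpolation=cv2.INTER_CUBIC) for x in (cv2.imread("pics/scene0.png")[210:300,330:420],c["pixels"][210:300,330:420,::-1])]))
E
```

```text
0.155 [[368.9 231.3]]
0.16 [[369.1 229.1]]
0.165 [[369.2 226.8]]
0.17 [[369.4 224.5]]
0.175 [[369.6 222.2]]
0.23761176119448266 0.15629108913033984 -0.017034507201222668
```

View pics/s8.png

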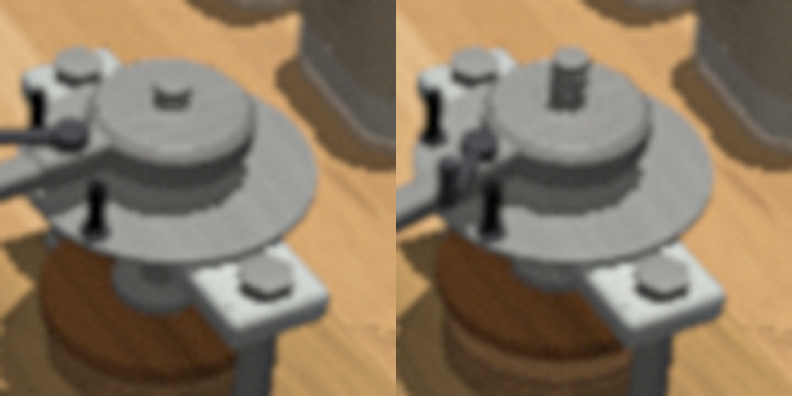

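```bash
python3 - <<'E'
from h import *
pr(); order.finish_job()
E
```

```text
45.43 [0.3607 0.2989 0.3   ] [ 0.12 -1.08 -0.65] 0.0447
the job is handed in; nothing more can be done
```

I released the press and handed the job in at about 45 s. By camera measurement the plate hangs about 15 mm clear of the coasters, against the 8 mm needed.

- **Lever:** I pushed it over to the loosening side with the closed fingers. In the last pictures its tip lies about 17 mm to the loosening side of the bar, so it is at its stop.
- **Swinging:** With the knob held loosely between the jaws, I made one short loosening swing and then three full to-and-fro swings. I felt for both pins in small steps. The most I read at the knob was about 14 N, against the 24 N limit.
- **Plate height:** The screw end rose about 15 mm between the first and last scene pictures. That agrees with a rough count of about 14 mm from the swing angles.
- **End state:** I moved the handle off the pin, opened the jaws and took the arm well clear. I did not measure whether the handle was still. It was off the pin when released and looked unchanged in the pictures after that.
- **Bystanders:** I planned the moves to pass above the salt shaker and teaspoon and felt no contact with them. I did not re-measure their positions at the end.

One reading disagreed with the description: turning the nut took only about 3 to 5 N at the knob instead of 7 N, and the free swing under 1 N instead of 2 N. The screw rose all the same.

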